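Feel for the cover release of a bench analyser and hold it down

ROBOT

A 6-joint arm with a two-finger parallel gripper is mounted at the origin on the work surface. World frame = base frame: x ahead of the robot, y to its left, z up, the work surface at z = 0. Lengths are in m, angles in rad, forces in N, time in s.
With the tool pointing down it reaches from about 0.275 to 0.875 m from the base axis. Payload 12.5 kg.
Tool frame: the origin (TCP) lies midway between the tips of the shut fingers; the grasp point (between the pads) lies r.grip_depth behind it (r.grip_depth is the distance from the TCP to the grasp point, in m); z points along the fingers, x is the direction in which the jaws open and shut, and the axes are right-handed (so a half turn about z gives the same grasp; the last joint's range is limited). The gripper opens to 85 mm and grips with 20 to 120 N. Pads are 22 mm wide; open, the fingers measure 114 mm over their backs; the gripper's body (76 mm by 85 mm) begins 54 mm behind the grasp point. The pads swing forward as they close: fully open they stand 13 mm farther back than shut.
Start: joints at [-0.085, 0.351, 1.652, -0, 1.139, -0.085], TCP at [0.55, 0, 0.193] pointing down, gripper open.
Joint ranges: [-2.75, 2.75], [-0.79, 2.1], [0.01, 2.65], [-1.57, 4.71], [0.07, 3.14], [-2.87, 2.87]. Speed limits (rad/s): [2.22, 2.22, 2.79, 3.14, 3.14, 3.14].

INTERFACE

Orientations are given as a unit quaternion [w, x, y, z].
In Python, from bench import r gives the robot as it stands.
- The arm moves only by the tool drive_tool, never from a script. Its argument "rows" is one flat list of numbers, 5 for each row, row after row: the shift along the tool's x, y, z as a fraction of full scale, then the turn about the tool's z as a fraction of full scale, then the closure, from 0 (fully open) to 1 (shut). A call has 1 to 20 rows; each row shifts and turns the commanded pose from where the row before left it, along the tool's axes as they then stand; what a row does not reach is not made up. Full scale, the value 1, is 20 mm for a shift and 90 degrees for a turn. A row lasts 1/12 s, in which the tool goes at most 41.7 mm and 7.16 degrees, less where a joint would pass 70% of its speed; a pose out of reach is approached as far as the arm can. A call with a number of a shift or a turn outside -1 to 1 is refused whole. A call with a gripper value outside its range is refused whole. The fingers move at their own pace and stop on an object; "squeeze" is the grip in N (left out, the last holds). Time passes only in rows, so rows that do not move let the fingers close. It gives the time, the measured TCP pose, the force and the opening at its end, in the units of the state.
- r.get_obs(): the state, without advancing time (a new reading comes with each control period).
- r.capture(name): name is "scene" or "side" or "wrist"; returns (picture, depth): 400x640x3 uint8, red, green, blue; 400x640 float32, m along the optical axis (not along the pixel's ray), 0 where there is no reading.
- r.camera_info(name): a dict with "fx", "fy", "cx", "cy" (pixels), "extrinsics" (4x4, takes a point from camera to world coordinates). Camera axes: x right, y up, looking along -z (the intrinsics and any distortion apply to the point x, -y, -z); pixel columns grow to the right and rows downward; lengths in m; the calibration is good to about 2 mm. A picture is of the moment at which its call begins: read the wrist's pose just before it. camera_info takes no time and is no camera call; for the wrist camera it gives the pose at the moment of the call.
- r.finish_job(): hands the job in, once; it reports no verdict.
Trained networks look in the newest picture that a camera, given by its name, has taken for a name from the list of things; names that differ only in an ending like _2 or _b are one class to them, and where a whole thing is asked for, a point or a joint stands for the part that bears it (a point fixed in the world has none). Each returns a list of dicts, best first, with "confidence" (0 to 1); they miss things now and then, are a little off and sometimes report something else, mostly with a low value. They report only what shows in the picture. A call takes as long as a camera call.
- r.boxes_of(label, camera): "rect" ([left, top, right, bottom] in pixels, round what is visible of it).
- r.outline_of(label, camera): "pixels" (400x640 bool, what is visible of it) and "rect" ([left, top, right, bottom] in pixels, round what is visible of it).
- r.pinpoint(label, camera): "centre" ([row, column] in pixels: a listed point, or the origin of a listed thing).
The state is a dict: "clock": time; "joint_pos": joint angles; "dq": joint speeds; "tau": joint torques, N m; "ee_pos": TCP position; "orientation": TCP orientation; "ft_force": force on the tool from outside, world axes, zero at the start; "moment": the same for the moment, N m; "gripper_width": finger opening in m.
Only numpy, scipy, OpenCV 4.12 (cv2) and the standard library are available. Lean on these libraries where they do the work, as an engineer would, in place of code of your own. Each camera call takes 0.05 s, during which the arm holds its last target. There are 200 camera calls.

TASK

The analyser's cover must be unlocked so that a colleague can open it: with closed fingers, lightly run a fingertip along the top of its raised front edge, starting at the left-hand end (seen from the robot), until you feel the notch hidden in that edge, then press the release key inside the notch all the way down and keep it down. The program finishes while still holding the key down. Do not press hard anywhere, pick nothing up, and leave the bottle, jar, tube rack and marker pen where they stand.

Things in the scene. Friction and masses are not known exactly. Their poses are not given: they have to be found in the camera images.
- analyser: Low white bench analyser with grey lid, fixed. 240 mm deep (x), 340 mm wide (y), lid top 105 mm above the bench. Origin: centre of its underside; x to its back (away from the robot), y to its left seen from the robot, z up. Along the whole front of its top runs a rigid, dark, level raised edge, 22 mm wide, top 125 mm above the bench, 20 mm above the lid.
- edge_left (a point): Left end of the raised edge (analyser's +y end), centre line of its top face. The edge is unbroken for the first 90 mm from here; its only gap is the notch.
- edge_right (a point): Right end of the raised edge, likewise, 340 mm from the left end.
- release_key (a joint): Key filling the bottom of the notch, top 9 mm below the edge's top. 0 = up, 0.005 m = fully down on a hard stop; springs back; starts moving at 2.4 N, fully down at 5.4 N. The notch: 48 mm long, cut through the edge's full width (open front and back), centre anywhere within 50 mm of the middle of the edge, different each time, not given. Key: 46 mm along the edge, 20 mm across.
- jar_mid (a point): Centre of a small loose clear jar, 40 mm across, 45 mm tall, standing on the analyser's lid well behind the edge. Bystander.
- reagent_mid (a point): Centre of a loose white bottle, 56 mm across, 130 mm tall, standing left of the analyser. Bystander.
- rack_mid (a point): Middle, 40 mm above the bench, of a loose tube rack with six capped tubes, 60 x 110 mm, 91 mm tall, right of the analyser. Bystander.
- marker_mid (a point): Middle of a loose marker pen, 130 mm long, 17 mm thick, lying in front of the analyser. Bystander.

How it is judged:
On the way, in this order (a step that is already met when the one before it is completed fails the run):
1. a finger touches the raised edge within 55 mm of its left end (contact force between the fingers and anything else above 0.3 N and y of the grasp point in the frame of analyser above 0.115 m and x of the grasp point in the frame of analyser between -0.15 and -0.07 m and z of the grasp point in the frame of analyser above 0.13 m), for 0.05 s.
2. the finger touches the edge farther along, 70 to 105 mm from its left end (contact force between the fingers and anything else above 0.3 N and y of the grasp point in the frame of analyser between 0.065 and 0.1 m and x of the grasp point in the frame of analyser between -0.15 and -0.07 m and z of the grasp point in the frame of analyser above 0.13 m), for 0.05 s.
3. the release key in the notch is pressed down (value of joint release_key above 0.004 m), for 0.2 s.
At the end, for the whole second after the job is handed in: The fingers hold the release key at least 4 mm of its 5 mm down (touching with more than 1 N), and the jar, bottle, rack and marker are within 10 mm of where they began (value of joint release_key above 0.004 m and contact force between the fingers and anything else above 1 N and distance of each of jar_mid, reagent_mid, rack_mid, marker_mid from where it was at the start of the episode below 0.01 m); the arm keeps its last pose, push and grip.
It fails at once if a finger presses on something with more than 45 N (contact force between the fingers and anything else above 45 N).
It fails at once if a bystander is moved or lifted by more than 15 mm (distance of any of jar_mid, reagent_mid, rack_mid, marker_mid from where it was at the start of the episode above 0.015 m).
It also fails if it takes over 64 s, if anything falls off the work surface, if the arm or the gripper's body presses on something with over 40 N, if the wrist force passes 120 N, or if a joint passes its speed limit or range.

## Working session

There is one attempt and no reset: what is moved stays moved. The work goes in short steps, Python scripts to look and compute and a tool call to move; the robot and the scene stay as the last step left them, time stands still between calls to the robot, and variables do not carry over. Pictures are saved under pics/ and viewed, about 8 in all and at most 12, crops included, and the job is handed in when it is done.

Besides the shell and the picture viewer there is one more tool, called after "Request:" as name(argument=value, ...), one argument or row to a line, values as JSON. drive_tool: Moves the arm, as the interface text tells. Shift numbers are shares of 20 mm and turn numbers shares of 90 degrees, none past 1 either way. Its arguments: {"type":"object","properties":{"rows":{"type":"array","items":{"type":"number","minimum":-1,"maximum":1}},"squeeze":{"type":"number"}},"required":["rows"]}

```bash
mkdir -p pics; cat > h.py <<'E'
import numpy as np, cv2
from bench import r
def px2w(cam,row,col,d,info=None):
    i=info or r.camera_info(cam)
    x=(col-i["cx"])/i["fx"]*d; y=(row-i["cy"])/i["fy"]*d
    E=np.array(i["extrinsics"]); 
    return E[:3,:3]@np.array([x,-y,-d])+E[:3,3]
def w2px(cam,p):
    i=r.camera_info(cam);E=np.array(i["extrinsics"]);q=E[:3,:3].T@(np.array(p)-E[:3,3])
    return (i["cy"]+i["fy"]*(-q[1])/(-q[2]), i["cx"]+i["fx"]*q[0]/(-q[2]))
def cloud(cam,dep):
    i=r.camera_info(cam);v,u=np.mgrid[:dep.shape[0],:dep.shape[1]]
    P=np.stack([(u-i["cx"])/i["fx"]*dep,-(v-i["cy"])/i["fy"]*dep,-dep],-1)
    E=np.array(i["extrinsics"]);return P@E[:3,:3].T+E[:3,3]
E
python3 - <<'E'
from h import *
o=r.get_obs();print({k:np.round(v,3) for k,v in o.items()}, r.grip_depth)
ims=[]
for c in("scene","side"):
    im,d=r.capture(c);np.save(f"{c}.npy",d);ims.append(im)
    i=r.camera_info(c);print(c,i.get("distortion"),list(i.keys()),np.round(i["extrinsics"],3)[:3,3])
    for l in("analyser","edge_left","edge_right","jar_mid","reagent_mid","rack_mid","marker_mid"):
        for q in r.pinpoint(l,c)[:2]:
            a,b=q["centre"];dd=d[int(round(a)),int(round(b))] if 0<=a<399.5 and 0<=b<639.5 else 0
            print(l,np.round(q["centre"],1),round(q["confidence"],2),np.round(px2w(c,a,b,dd),3))
    cv2.imwrite(f"pics/{c}0.png",im[:,:,::-1])
E
```

```text
{'clock': np.float64(0.0), 'joint_pos': array([-0.085,  0.351,  1.652,  0.   ,  1.139, -0.085]), 'dq': array([ 0.   ,  0.001,  0.001, -0.   ,  0.   , -0.   ]), 'tau': array([ 1.0000e-03, -5.0611e+01, -2.9141e+01,  0.0000e+00,  5.0000e-03,
        0.0000e+00]), 'ee_pos': array([0.55 , 0.   , 0.192]), 'orientation': array([-0.   ,  1.   ,  0.   , -0.001]), 'ft_force': array([ 0.281, -0.671,  0.008]), 'moment': array([ 0.044, -0.005, -0.03 ]), 'gripper_width': np.float64(0.085)} 0.0187
scene None ['fx', 'fy', 'cx', 'cy', 'extrinsics'] [ 1.05  -0.406  1.037]
analyser [218.8 332.5] 0.67 [ 0.627 -0.023  0.105]
edge_left [133.7 369.2] 0.91 [0.431 0.298 0.   ]
edge_right [190.1 244.1] 0.64 [ 0.35  -0.098 -0.003]
jar_mid [212.7 356.5] 0.85 [0.671 0.01  0.15 ]
reagent_mid [164.2 410.5] 0.68 [0.629 0.247 0.086]
rack_mid [243.4 232.4] 0.66 [ 0.51  -0.231  0.076]
rack_mid [212.5 356.1] 0.43 [0.669 0.011 0.147]
marker_mid [165.9 304.4] 0.51 [0.475 0.019 0.124]
side None ['fx', 'fy', 'cx', 'cy', 'extrinsics'] [0.39  0.826 0.933]
analyser [226.6 301.7] 0.56 [0.568 0.105 0.103]
edge_left [263.2 320.9] 0.94 [0.503 0.209 0.121]
edge_right [161.8 371.1] 0.73 [ 0.446 -0.122  0.128]
edge_right [185.8 271.5] 0.35 [0.655 0.039 0.149]
jar_mid [186.4 269.7] 0.72 [0.659 0.04  0.147]
jar_mid [260.4 318.8] 0.7 [0.508 0.207 0.126]
reagent_mid [289.5 260.5] 0.66 [0.612 0.282 0.094]
rack_mid [161.7 359.5] 0.68 [ 0.481 -0.189  0.064]
marker_mid [161.9 356.6] 0.3 [ 0.488 -0.187  0.064]
```

```bash
python3 - <<'E'
from h import *
for c in("scene","side"):
    P=cloud(c,np.load(c+".npy"));z=P[...,2]
    m=(abs(z-.125)<.005)&(P[...,0]<.62)&(P[...,0]>.38)&(abs(P[...,1])<.26)
    n,l,s,_=cv2.connectedComponentsWithStats(m.astype(np.uint8))
    for k in np.argsort(-s[1:,4])[:4]+1:
        Q=P[l==k].astype(np.float32);(cx,cy),(w,h),a=cv2.minAreaRect(Q[:,:2].copy())
        print(c,s[k],np.round(cv2.boxPoints(((cx,cy),(w,h),a)),3).tolist(),np.round([w,h,a,np.median(Q[:,2])],3))
a=[cv2.imread(f"pics/{c}0.png")[90:350,180:520] for c in("scene","side")]
cv2.imwrite("pics/both.png",cv2.resize(np.vstack(a),None,fx=1.15,fy=1.15))
E
```

```text
scene [248 162  61  33 511] [[0.4320000112056732, -0.12399999797344208], [0.4569999873638153, -0.1289999932050705], [0.4880000054836273, 0.024000000208616257], [0.4620000123977661, 0.028999999165534973]] [1.5600e-01 2.6000e-02 7.8735e+01 1.2400e-01]
scene [344 134  27  19 216] [[0.4830000102519989, 0.13199999928474426], [0.5090000033378601, 0.12700000405311584], [0.5239999890327454, 0.20499999821186066], [0.49799999594688416, 0.20999999344348907]] [8.0000e-02 2.6000e-02 7.9066e+01 1.2400e-01]
scene [321 154   6   7  19] [[0.47200000286102295, 0.07400000095367432], [0.49399998784065247, 0.06599999964237213], [0.4959999918937683, 0.07199999690055847], [0.4740000069141388, 0.07999999821186066]] [7.0000e-03 2.3000e-02 7.0196e+01 1.2400e-01]
scene [409 148   5   6  15] [[0.6079999804496765, 0.25699999928474426], [0.6100000143051147, 0.24799999594688416], [0.6200000047683716, 0.25099998712539673], [0.6179999709129333, 0.25999999046325684]] [1.1000e-02 9.0000e-03 1.3738e+01 1.2500e-01]
side [313 215  34  49 542] [[0.47200000286102295, 0.0729999989271164], [0.4950000047683716, 0.068000003695
[... 178 characters left out ...]
99833106995, -0.12399999797344208], [0.45500001311302185, -0.12800000607967377], [0.4869999885559082, 0.02800000086426735], [0.46399998664855957, 0.03200000151991844]] [1.5900e-01 2.3000e-02 7.8722e+01 1.2500e-01]
side [259 268   4   4   7] [[0.6129999756813049, 0.2590000033378601], [0.6169999837875366, 0.2540000081062317], [0.6209999918937683, 0.25600001215934753], [0.6169999837875366, 0.2619999945163727]] [5.0000e-03 7.0000e-03 3.2903e+01 1.2900e-01]
side [263 269   2   2   2] [[0.6119999885559082, 0.25600001215934753], [0.6119999885559082, 0.25600001215934753], [0.609000027179718, 0.257999986410141], [0.609000027179718, 0.257999986410141]] [3.00000e-03 0.00000e+00 1.44625e+02 1.29000e-01]
```

View pics/both.png

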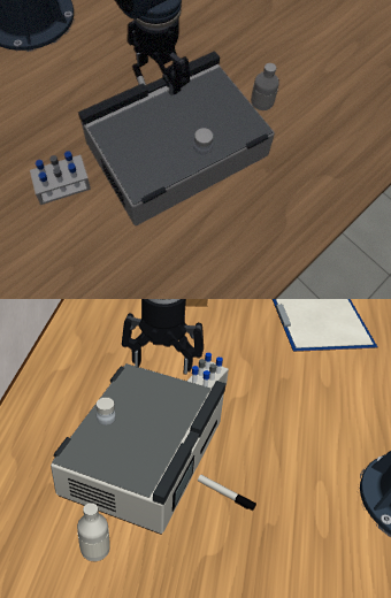

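Request:
drive_tool(
  rows=[0,0,0,0.062,1,0,0,0,0.062,1,-0.44,-0.91,0,0,1,-0.44,-0.91,0,0,1,-0.44,-0.91,0,0,1,-0.44,-0.91,0,0,1,-0.44,-0.91,0,0,1,-0.44,-0.91,0,0,1,-0.44,-0.91,0,0,1,-0.44,-0.91,0,0,1,-0.44,-0.91,0,0,1,0,0,0,0,1,0,0,0,0,1,0,0,0,0,1,0,0,0,0,1],
  squeeze=20,
)

```text
clock: 2.05
ee_pos: [0.5042, 0.1753, 0.1926]
orientation: [0.0, 0.995, -0.098, 0.0]
ft_force: [-0.8, -0.1, -0.4]
gripper_width: 0.0001
```

```bash
cat > st.py <<'E'
from h import *
o=r.get_obs();p=o["ee_pos"];L=np.array([.5105,.210]);d=np.array([-.194,-.981]);n=np.array([.981,-.194])
print("t",round(float(o["clock"]),2),"tcp",np.round(p,4),"s",round(float((p[:2]-L)@d),4),"x_off",round(float((p[:2]-L)@n),4),"F",np.round(o["ft_force"],2),"M",np.round(o["moment"],2),"w",round(float(o["gripper_width"]),4),"q",np.round(o["orientation"],3))
E
python3 st.py; python3 - <<'E'
from h import *
a,d=r.capture("side");b,_=r.capture("wrist")
cv2.imwrite("pics/s1.png",np.vstack([cv2.resize(a[100:350,180:500],(480,375)),cv2.resize(b,(480,300))[:225]])[:,:,::-1])
E
```

```text
t 2.05 tcp [0.5042 0.1753 0.1926] s 0.0352 x_off 0.0006 F [-0.82 -0.14 -0.43] M [ 0.02 -0.06  0.02] w 0.0001 q [ 0.     0.995 -0.098  0.   ]
```

View pics/s1.png

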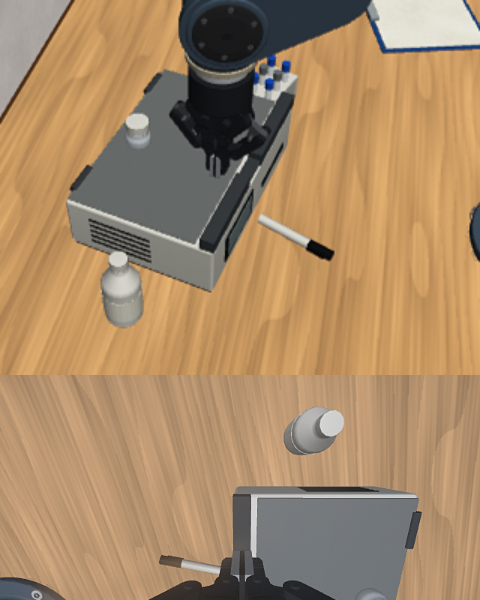

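The picture shows the shut fingertips over the left part of the edge (side view (215,175), wrist view (240,555)) and the bystanders clear. Descending.

Request:
drive_tool(
  rows=[0,0,0.5,0,1,0,0,0.5,0,1,0,0,0.5,0,1,0,0,0.5,0,1,0,0,0.5,0,1,0,0,0.5,0,1,0,0,0.1,0,1,0,0,0.05,0,1,0,0,0,0,1,0,0,0,0,1],
)

```text
clock: 2.98
ee_pos: [0.5043, 0.1761, 0.13]
orientation: [-0.0, 0.995, -0.097, 0.0]
ft_force: [-0.8, 0.5, -0.7]
gripper_width: -0.0
```

```bash
python3 st.py
```

```text
t 2.98 tcp [0.5043 0.1761 0.13  ] s 0.0344 x_off 0.0005 F [-0.83  0.49 -0.72] M [ 0.02  0.02 -0.04] w -0.0 q [-0.     0.995 -0.097  0.   ]
```

Request:
drive_tool(
  rows=[0,0,0.05,0,1,0,0,0.05,0,1,0,0,0.05,0,1,0,0,0.05,0,1,0,0,0,0,1,0,0,0,0,1],
)

```text
clock: 3.48
ee_pos: [0.504, 0.1761, 0.1256]
orientation: [0.0, 0.995, -0.097, -0.0]
ft_force: [0.5, 0.3, 0.1]
gripper_width: -0.0001
```

Request:
drive_tool(
  rows=[0,0,0.025,0,1,0,0,0.025,0,1,0,0,0,0,1,0,0,0,0,1],
)

```text
clock: 3.82
ee_pos: [0.504, 0.1761, 0.1246]
orientation: [0.0, 0.995, -0.097, -0.0]
ft_force: [-0.6, 0.5, -0.3]
gripper_width: 0.0001
```

Request:
drive_tool(
  rows=[0,0,0.025,0,1,0,0,0,0,1,0,0,0,0,1],
)

```text
clock: 4.07
ee_pos: [0.504, 0.176, 0.1241]
orientation: [0.0, 0.995, -0.097, -0.0]
ft_force: [0.4, 0.6, -0.5]
gripper_width: -0.0001
```

Request:
drive_tool(
  rows=[0,0,0.025,0,1,0,0,0,0,1,0,0,0,0,1],
)

```text
clock: 4.32
ee_pos: [0.504, 0.176, 0.1236]
orientation: [-0.0, 0.995, -0.097, -0.0]
ft_force: [0.0, -0.2, -0.3]
gripper_width: 0.0003
```

Request:
drive_tool(
  rows=[0,0,0.025,0,1,0,0,0,0,1,0,0,0,0,1],
)

```text
clock: 4.57
ee_pos: [0.504, 0.1761, 0.1231]
orientation: [0.0, 0.995, -0.097, -0.0]
ft_force: [0.5, -0.5, -1.2]
gripper_width: -0.0
```

Request:
drive_tool(
  rows=[0,0,0.025,0,1,0,0,0,0,1,0,0,0,0,1],
)

```text
clock: 4.82
ee_pos: [0.504, 0.176, 0.1226]
orientation: [-0.0, 0.995, -0.097, -0.0]
ft_force: [-0.3, -0.5, 0.0]
gripper_width: 0.0001
```

Request:
drive_tool(
  rows=[0,0,0.025,0,1,0,0,0,0,1,0,0,0,0,1],
)

```text
clock: 5.07
ee_pos: [0.504, 0.1761, 0.1221]
orientation: [0.0, 0.995, -0.097, -0.0]
ft_force: [-0.3, -0.1, -0.2]
gripper_width: -0.0
```

No contact yet 3 mm below nominal; looking before going on.

```bash
python3 st.py; python3 - <<'E'
from h import *
a,d=r.capture("side");b,_=r.capture("wrist")
v,u=map(int,w2px("side",r.get_obs()["ee_pos"]));print(v,u)
A=cv2.resize(a[v-60:v+50,u-80:u+80],None,fx=4,fy=4,interpolation=cv2.INTER_CUBIC)
cv2.imwrite("pics/s2.png",A[:,:,::-1])
E
```

```text
t 5.07 tcp [0.504  0.1761 0.1221] s 0.0346 x_off 0.0002 F [-0.25 -0.15 -0.16] M [0.05 0.   0.  ] w -0.0 q [ 0.     0.995 -0.097 -0.   ]
250 323
```

View pics/s2.png

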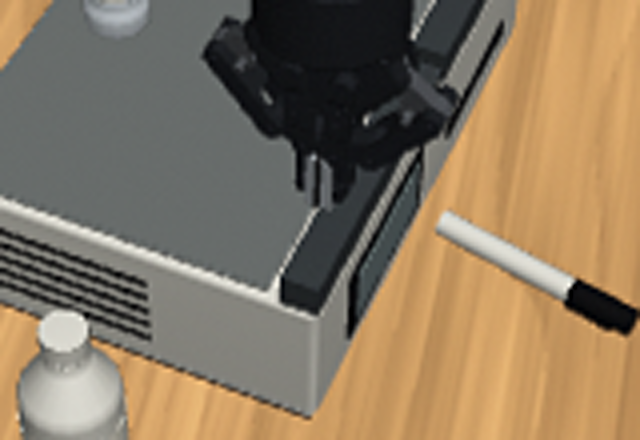

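The fingers stand over the edge; their visible tip ends at crop (325,207), TCP projects to (320,240). Checking the tip's height with depth.

```bash
python3 - <<'E'
from h import *
p=r.get_obs()["ee_pos"];L=np.array([.5105,.210]);d=np.array([-.194,-.981]);n=np.array([.981,-.194])
for c in("side","scene"):
    a,D=r.capture(c);P=cloud(c,D);v,u=map(int,w2px(c,p));print(c,v,u,r.camera_info(c)["fx"])
    q=P[...,:2]-L;s=q@d;x=q@n;z=P[...,2]
    m=(abs(s-.035)<.03)&(abs(x)<.03)&(z>.09)
    for row in range(v-14,v+12,2):
        print(row,[f"{z[row,k]*1000:.0f}/{s[row,k]*1000:.0f}/{x[row,k]*1000:.0f}" for k in range(u-8,u+9,2)])
E
```

```text
side 250 323 497.3568798024997
236 ['104/78/39', '171/27/13', '177/23/7', '181/22/2', '182/23/-2', '184/23/-6', '181/26/-9', '182/27/-13', '125/76/0']
238 ['106/71/36', '105/73/32', '170/24/7', '174/22/2', '175/23/-2', '178/22/-6', '174/27/-9', '177/27/-13', '122/72/-1']
240 ['105/66/34', '105/69/30', '166/22/6', '167/23/2', '171/22/-3', '170/24/-6', '169/26/-9', '125/63/-0', '124/66/-4']
242 ['106/61/31', '104/64/28', '104/65/24', '102/69/20', '124/53/10', '163/25/-6', '125/56/2', '124/59/-2', '125/60/-6']
244 ['104/57/29', '105/58/25', '104/60/22', '125/46/11', '126/47/7', '124/50/4', '122/53/0', '126/52/-5', '123/56/-8']
246 ['104/52/27', '105/52/23', '102/57/20', '129/38/8', '123/44/6', '126/43/1', '127/45/-3', '124/48/-6', '127/48/-11']
248 ['106/45/24', '103/49/21', '124/35/11', '125/36/7', '123/39/4', '126/39/-1', '122/43/-4', '124/44/-8', '121/48/-11']
250 ['104/42/23', '101/45/20', '126/29/8', '123/32/5', '126/32/1', '127/33/-3', '125/36/-7', '128/36/-11', '109/52/-10']
252 ['105/36/20', '122/25/11', '123/26/7', '126/25/2', '123/29/-1', '123/31/-4', '127/30/-9', '119/37/-11'
[... 1440 characters left out ...]
 '125/50/-7', '124/44/-5', '122/39/-4', '125/36/1', '121/30/0', '126/27/6', '120/20/5', '124/18/10']
143 ['127/58/-3', '123/52/-3', '123/48/-0', '123/43/2', '124/39/6', '124/35/8', '123/30/10', '120/24/11', '118/18/12']
145 ['121/59/-1', '125/56/4', '124/52/6', '123/47/8', '126/43/12', '120/36/11', '116/30/11', '111/23/10', '111/18/13']
147 ['123/63/6', '126/61/11', '125/55/12', '121/49/12', '117/43/12', '109/35/10', '106/28/10', '104/23/11', '100/16/11']
149 ['123/67/12', '120/61/12', '111/52/9', '110/48/11', '109/43/13', '107/37/13', '103/31/14', '101/25/15', '100/20/17']
151 ['114/66/11', '111/60/12', '105/53/10', '104/48/12', '105/44/15', '99/36/14', '99/32/17', '102/29/21', '104/26/25']
```

Both cameras put the finger bottom at about z=0.163 (same xy as the TCP), about 40 mm above the edge, while ee_pos reports 0.122. So the height reading is off, or the tips end short of the TCP. I trust the cameras and go down by feel.

Request:
drive_tool(
  rows=[0,0,0.1,0,1,0,0,0.1,0,1,0,0,0.1,0,1,0,0,0.1,0,1,0,0,0,0,1],
)

```text
clock: 5.68
ee_pos: [0.5037, 0.176, 0.1136]
orientation: [0.0, 0.995, -0.097, -0.0]
ft_force: [1.0, 0.0, -0.6]
gripper_width: 0.0001
```

Request:
drive_tool(
  rows=[0,0,0.1,0,1,0,0,0.1,0,1,0,0,0.1,0,1,0,0,0.1,0,1,0,0,0.1,0,1,0,0,0.1,0,1,0,0,0,0,1,0,0,0,0,1],
)

```text
clock: 6.35
ee_pos: [0.504, 0.176, 0.102]
orientation: [0.0, 0.995, -0.097, -0.0]
ft_force: [0.6, 0.4, -0.2]
gripper_width: -0.0003
```

```bash
cat > tip.py <<'E'
from h import *
o=r.get_obs();p=o["ee_pos"];L=np.array([.5105,.210]);d=np.array([-.194,-.981]);n=np.array([.981,-.194])
s0=(p[:2]-L)@d
for c in("side","scene"):
    a,D=r.capture(c);P=cloud(c,D);q=P[...,:2]-L;s=q@d;x=q@n;z=P[...,2]
    m=(abs(s-s0)<.018)&(abs(x)<.02)&(z>.132)&(z<.18)&(D>0)
    print(c,"tip z lowest percentiles",np.round(np.percentile(z[m],[0,2,5,10,30]),4) if m.any() else None,m.sum(),"s",np.round([s[m].min(),s[m].max()],3),"x",np.round([x[m].min(),x[m].max()],3))
E
python3 st.py; python3 tip.py
```

```text
t 6.35 tcp [0.504 0.176 0.102] s 0.0346 x_off 0.0002 F [ 0.58  0.41 -0.24] M [-0.03  0.01  0.04] w -0.0003 q [ 0.     0.995 -0.097 -0.   ]
side tip z lowest percentiles [0.1429 0.1456 0.1479 0.1495 0.1561] 145 s [0.02  0.039] x [-0.014  0.019]
scene tip z lowest percentiles [0.1433 0.145  0.1458 0.1475 0.1534] 81 s [0.027 0.048] x [-0.014  0.016]
```

Request:
drive_tool(
  rows=[0,0,0.1,0,1,0,0,0.1,0,1,0,0,0.1,0,1,0,0,0.1,0,1,0,0,0.1,0,1,0,0,0.05,0,1,0,0,0,0,1,0,0,0,0,1],
)

```text
clock: 7.12
ee_pos: [0.504, 0.176, 0.0911]
orientation: [0.0, 0.995, -0.097, -0.0]
ft_force: [0.6, 0.2, 0.0]
gripper_width: -0.0001
```

Request:
drive_tool(
  rows=[0,0,0.05,0,1,0,0,0.05,0,1,0,0,0,0,1,0,0,0,0,1],
)

```text
clock: 7.45
ee_pos: [0.504, 0.1761, 0.0891]
orientation: [0.0, 0.995, -0.097, -0.0]
ft_force: [-0.3, 0.4, -1.3]
gripper_width: -0.0001
```

Request:
drive_tool(
  rows=[0,0,0.025,0,1,0,0,0,0,1,0,0,0,0,1],
)

```text
clock: 7.7
ee_pos: [0.504, 0.1761, 0.0886]
orientation: [0.0, 0.995, -0.097, 0.0]
ft_force: [0.2, -1.0, -0.4]
gripper_width: -0.0002
```

Request:
drive_tool(
  rows=[0,0,0.025,0,1,0,0,0,0,1,0,0,0,0,1],
)

```text
clock: 7.95
ee_pos: [0.504, 0.176, 0.0881]
orientation: [0.0, 0.995, -0.097, -0.0]
ft_force: [-0.3, -0.0, 0.1]
gripper_width: 0.0002
```

Request:
drive_tool(
  rows=[0,0,0.025,0,1,0,0,0,0,1,0,0,0,0,1],
)

```text
clock: 8.2
ee_pos: [0.504, 0.1761, 0.0876]
orientation: [0.0, 0.995, -0.097, -0.0]
ft_force: [-0.3, -0.6, 0.2]
gripper_width: 0.0
```

Request:
drive_tool(
  rows=[0,0,0.025,0,1,0,0,0.025,0,1,0,0,0,0,1,0,0,0,0,1],
)

```text
clock: 8.53
ee_pos: [0.504, 0.176, 0.0866]
orientation: [0.0, 0.995, -0.097, -0.0]
ft_force: [0.3, 0.0, 0.4]
gripper_width: 0.0003
```

Request:
drive_tool(
  rows=[0,0,0.025,0,1,0,0,0,0,1,0,0,0,0,1],
)

```text
clock: 8.78
ee_pos: [0.5041, 0.1761, 0.0864]
orientation: [-0.0, 0.995, -0.097, 0.0]
ft_force: [-1.2, -0.3, 5.4]
gripper_width: 0.0001
```

Request:
drive_tool(
  rows=[0,0,0.025,0,1,0,0,0,0,1,0,0,0,0,1],
)

```text
clock: 9.03
ee_pos: [0.5041, 0.1761, 0.0863]
orientation: [-0.0, 0.995, -0.097, 0.0]
ft_force: [-4.5, -1.7, 11.7]
gripper_width: 0.0002
```

```bash
python3 tip.py; python3 st.py
```

```text
side tip z lowest percentiles [0.1322 0.1335 0.1357 0.1386 0.1495] 231 s [0.019 0.043] x [-0.02  0.02]
scene tip z lowest percentiles [0.1323 0.1335 0.1353 0.1381 0.1473] 117 s [0.025 0.049] x [-0.02  0.02]
t 9.13 tcp [0.5041 0.1761 0.0863] s 0.0345 x_off 0.0003 F [-4.04 -0.81 11.56] M [-0.24  0.72  0.03] w -0.0001 q [-0.     0.995 -0.097  0.   ]
```

```bash
python3 - <<'E'
from h import *
for c in("side","scene"):
    D=np.load(c+".npy");P=cloud(c,D);z=P[...,2]
    m=(abs(P[...,0]-.55)<.07)&(abs(P[...,1])<.05)&(z>.15)&(z<.4)&(D>0)
    Q=P[m];print(c,np.round(np.percentile(Q[:,2],[0,2,5]),3),np.round(Q[Q[:,2].argsort()[:8]],3).tolist())
p=r.get_obs()["ee_pos"]
a,D=r.capture("wrist");P=cloud("wrist",D);z=P[...,2][D>0]
h,e=np.histogram(z,bins=np.arange(-.08,.3,.01));print([(round(float(x),2),int(y)) for x,y in zip(e,h) if y>500])
E=np.array(r.camera_info("wrist")["extrinsics"]);print(np.round(E,3),p)
cv2.imwrite("pics/w3.png",a[:,:,::-1])
E
```

```text
side [0.24  0.257 0.269] [[0.595, -0.011, 0.24], [0.594, 0.01, 0.245], [0.593, 0.004, 0.246], [0.506, 0.011, 0.247], [0.501, 0.011, 0.247], [0.593, -0.006, 0.247], [0.594, -0.008, 0.248], [0.508, 0.011, 0.249]]
scene [0.24  0.251 0.26 ] [[0.505, -0.003, 0.24], [0.597, -0.004, 0.241], [0.505, 0.008, 0.243], [0.505, -0.003, 0.244], [0.506, -0.007, 0.245], [0.507, 0.01, 0.245], [0.598, -0.005, 0.246], [0.597, -0.01, 0.246]]
[(-0.01, 38628), (-0.0, 102747), (0.01, 1890), (0.02, 557), (0.03, 846), (0.04, 1072), (0.05, 1180), (0.06, 1434), (0.07, 1359), (0.08, 3320), (0.09, 4163), (0.1, 42119), (0.11, 822), (0.12, 3968), (0.13, 2582), (0.14, 512), (0.15, 508), (0.16, 909), (0.17, 3149), (0.18, 5293), (0.19, 6987), (0.2, 10425), (0.21, 15963), (0.22, 4505)]
[[ 0.981  0.186  0.053  0.518]
 [-0.194  0.943  0.272  0.245]
 [ 0.001 -0.277  0.961  0.268]
 [ 0.     0.     0.     1.   ]] [0.50407381 0.17609893 0.08634778]
```

View pics/w3.png

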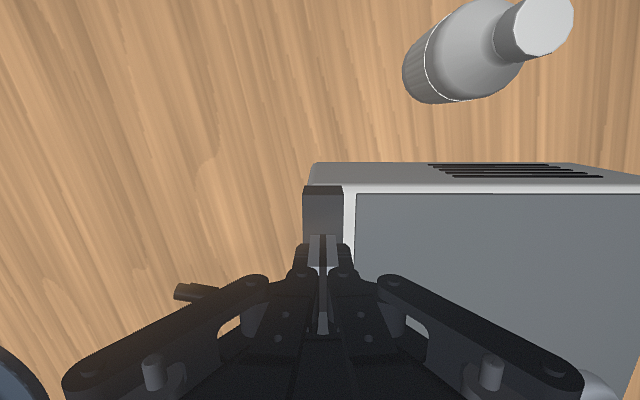

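The wrist camera agrees with the world (bench 0, lid ~0.105), and the fingers rest centred on the edge (columns 303–343, fingers at 322). So contact with the edge occurs at reported z≈0.0865, a constant 38.5 mm offset, and I'll work by feel. Relax slightly and slide right.

Request:
drive_tool(
  rows=[0,0,-0.025,0,1,0,0,0,0,1,0,0,0,0,1],
)

```text
clock: 9.43
ee_pos: [0.5041, 0.1761, 0.0864]
orientation: [-0.0, 0.995, -0.097, 0.0]
ft_force: [-1.9, -0.5, 5.8]
gripper_width: -0.0001
```

Request:
drive_tool(
  rows=[0,0.2,0,0,1,0,0.2,0,0,1,0,0.2,0,0,1,0,0.2,0,0,1,0,0.2,0,0,1],
)

```text
clock: 9.85
ee_pos: [0.5005, 0.1563, 0.0864]
orientation: [-0.0, 0.995, -0.097, 0.0]
ft_force: [1.8, 4.4, 5.1]
gripper_width: -0.0001
```

```bash
python3 st.py
```

```text
t 9.85 tcp [0.5005 0.1563 0.0864] s 0.0546 x_off 0.0006 F [1.84 4.42 5.13] M [ 0.71 -0.15  0.04] w -0.0001 q [-0.     0.995 -0.097  0.   ]
```

Request:
drive_tool(
  rows=[0,0.15,0,0,1,0,0.15,0,0,1,0,0.15,0,0,1,0,0.15,0,0,1,0,0.15,0,0,1,0,0.15,0,0,1,0,0.15,0,0,1,0,0.15,0,0,1,0,0.15,0,0,1],
)

```text
clock: 10.6
ee_pos: [0.4952, 0.1298, 0.0864]
orientation: [-0.0, 0.995, -0.097, 0.0]
ft_force: [0.7, 2.9, 4.5]
gripper_width: 0.0001
```

Request:
drive_tool(
  rows=[0,0.15,0,0,1,0,0.15,0,0,1,0,0.15,0,0,1,0,0.15,0,0,1,0,0.15,0,0,1],
)

```text
clock: 11.02
ee_pos: [0.4923, 0.1151, 0.0864]
orientation: [-0.0, 0.995, -0.097, 0.0]
ft_force: [1.5, 4.5, 5.5]
gripper_width: -0.0001
```

Request:
drive_tool(
  rows=[0,0.15,0,0,1,0,0.15,0,0,1,0,0.15,0,0,1,0,0.15,0,0,1,0,0.15,0,0,1],
)

```text
clock: 11.43
ee_pos: [0.4894, 0.1004, 0.0864]
orientation: [-0.0, 0.995, -0.097, 0.0]
ft_force: [1.3, 4.6, 4.6]
gripper_width: 0.0002
```

```bash
python3 st.py
```

```text
t 11.43 tcp [0.4894 0.1004 0.0864] s 0.1116 x_off 0.0005 F [1.32 4.57 4.59] M [ 0.74 -0.13 -0.02] w 0.0002 q [-0.     0.995 -0.097  0.   ]
```

Request:
drive_tool(
  rows=[0,0.15,0,0,1,0,0.15,0,0,1,0,0.15,0,0,1,0,0.15,0,0,1,0,0.15,0,0,1,0,0.15,0,0,1,0,0.15,0,0,1,0,0.15,0,0,1],
)

```text
clock: 12.1
ee_pos: [0.4847, 0.0768, 0.0863]
orientation: [-0.0, 0.995, -0.097, 0.0]
ft_force: [0.9, 4.0, 4.8]
gripper_width: -0.0001
```

Request:
drive_tool(
  rows=[0,0.1,0,0,1,0,0.1,0,0,1,0,0.1,0,0,1],
)

```text
clock: 12.35
ee_pos: [0.4835, 0.0709, 0.0863]
orientation: [-0.0, 0.995, -0.097, 0.0]
ft_force: [1.0, 3.2, 6.1]
gripper_width: -0.0001
```

Request:
drive_tool(
  rows=[0,0.1,0,0,1,0,0.1,0,0,1],
)

```text
clock: 12.52
ee_pos: [0.4827, 0.067, 0.0863]
orientation: [-0.0, 0.995, -0.097, 0.0]
ft_force: [1.1, 3.7, 4.6]
gripper_width: -0.0003
```

Request:
drive_tool(
  rows=[0,0.1,0,0,1,0,0.1,0,0,1],
)

```text
clock: 12.68
ee_pos: [0.4814, 0.0628, 0.0859]
orientation: [0.0, 0.995, -0.097, -0.0]
ft_force: [0.5, -0.3, -0.2]
gripper_width: -0.0
```

Request:
drive_tool(
  rows=[0,0.1,0,0,1,0,0.1,0,0,1],
)

```text
clock: 12.85
ee_pos: [0.4804, 0.0588, 0.0857]
orientation: [0.0, 0.995, -0.097, -0.001]
ft_force: [0.6, -0.0, 0.1]
gripper_width: 0.0
```

```bash
python3 st.py
```

```text
t 12.85 tcp [0.4804 0.0588 0.0857] s 0.1542 x_off -0.0002 F [ 0.64 -0.03  0.07] M [0.01 0.   0.  ] w 0.0 q [ 0.     0.995 -0.097 -0.001]
```

Felt the notch: contact force vanished between s≈146 and 150 mm (finger half width 11 mm → notch starts ≈138 mm, matching the depth estimate; centre ≈162 mm). Centre and go down onto the key.

Request:
drive_tool(
  rows=[0,0.1,0,0,1,0,0.1,0,0,1,0,0.1,0,0,1,0,0.1,0,0,1,0,0,0,0,1,0,0,0.1,0,1,0,0,0.1,0,1,0,0,0.1,0,1,0,0,0,0,1],
)

```text
clock: 13.6
ee_pos: [0.4792, 0.0515, 0.0796]
orientation: [0.0, 0.995, -0.097, -0.0]
ft_force: [-0.1, 0.6, -0.2]
gripper_width: 0.0
```

Request:
drive_tool(
  rows=[0,0,0.05,0,1,0,0,0.05,0,1,0,0,0.05,0,1,0,0,0,0,1,0,0,0,0,1],
)

```text
clock: 14.02
ee_pos: [0.4795, 0.0515, 0.0772]
orientation: [-0.0, 0.995, -0.097, 0.0]
ft_force: [-1.0, 0.6, 1.6]
gripper_width: -0.0
```

Request:
drive_tool(
  rows=[0,0,0.05,0,1,0,0,0.05,0,1,0,0,0,0,1,0,0,0,0,1],
)

```text
clock: 14.35
ee_pos: [0.4795, 0.0515, 0.0752]
orientation: [-0.0, 0.995, -0.097, 0.0]
ft_force: [-0.6, 0.5, 2.7]
gripper_width: -0.0003
```

```bash
python3 st.py
```

```text
t 14.35 tcp [0.4795 0.0515 0.0752] s 0.1615 x_off 0.0003 F [-0.57  0.46  2.7 ] M [0.12 0.12 0.02] w -0.0003 q [-0.     0.995 -0.097  0.   ]
```

Touching the key, as expected. Pressing on to the stop.

Request:
drive_tool(
  rows=[0,0,0.05,0,1,0,0,0.05,0,1,0,0,0,0,1,0,0,0,0,1],
)

```text
clock: 14.68
ee_pos: [0.4795, 0.0515, 0.0731]
orientation: [-0.0, 0.995, -0.097, 0.0]
ft_force: [-1.3, 1.0, 5.5]
gripper_width: 0.0002
```

Request:
drive_tool(
  rows=[0,0,0.025,0,1,0,0,0.025,0,1,0,0,0,0,1,0,0,0,0,1],
)

```text
clock: 15.02
ee_pos: [0.4795, 0.0515, 0.0723]
orientation: [-0.0, 0.995, -0.097, 0.0]
ft_force: [-1.9, 1.0, 9.2]
gripper_width: 0.0
```

Request:
drive_tool(
  rows=[0,0,0.025,0,1,0,0,0,0,1,0,0,0,0,1],
)

```text
clock: 15.27
ee_pos: [0.4796, 0.0515, 0.0722]
orientation: [-0.0, 0.995, -0.097, 0.0]
ft_force: [-3.6, 0.7, 13.8]
gripper_width: 0.0002
```

On the hard stop (travel ≈5 mm, ~14 N). Hold, check, hand in.

Request:
drive_tool(
  rows=[0,0,0,0,1,0,0,0,0,1,0,0,0,0,1,0,0,0,0,1],
)

```text
clock: 15.6
ee_pos: [0.4795, 0.0515, 0.0722]
orientation: [-0.0, 0.995, -0.097, 0.0]
ft_force: [-4.8, 1.2, 14.0]
gripper_width: -0.0002
```

```bash
python3 - <<'E'
from h import *
for c in("scene","side"):
    a,_=r.capture(c);b=cv2.imread(f"pics/{c}0.png")[:,:,::-1]
    for l in("jar_mid","reagent_mid","rack_mid","marker_mid"):
        print(c,l,[(np.round(q["centre"],1).tolist(),round(q["confidence"],2)) for q in r.pinpoint(l,c)[:1]])
    cv2.imwrite(f"pics/{c}9.png",a[:,:,::-1])
a=[cv2.imread(f"pics/{c}9.png")[90:350,180:520] for c in("scene","side")]
cv2.imwrite("pics/both9.png",cv2.resize(np.vstack(a),None,fx=1.15,fy=1.15))
E
python3 st.py
```

```text
scene jar_mid [([214.2, 356.0], 0.86)]
scene reagent_mid [([165.2, 408.8], 0.91)]
scene rack_mid [([243.3, 233.0], 0.58)]
scene marker_mid [([165.7, 308.3], 0.66)]
side jar_mid [([186.0, 271.4], 0.7)]
side reagent_mid [([290.7, 260.4], 0.76)]
side rack_mid [([162.8, 357.5], 0.4)]
side marker_mid [([254.6, 373.7], 0.61)]
t 16.1 tcp [0.4795 0.0515 0.0722] s 0.1615 x_off 0.0004 F [-4.51  0.5  14.95] M [ 0.16  0.76 -0.05] w 0.0001 q [-0.     0.995 -0.097  0.   ]
```

View pics/both9.png

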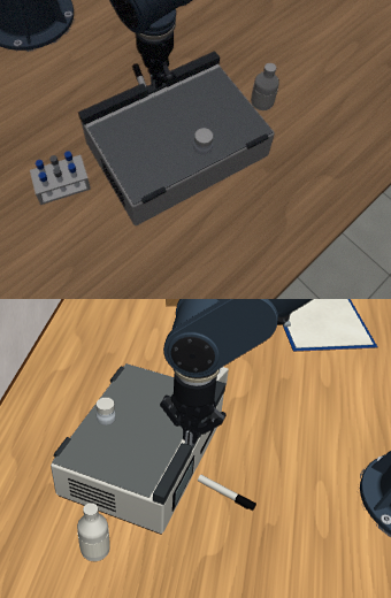

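The finger is in the notch (side view about (190,440)). The jar, bottle, rack and pen look the same as in the first picture. Handing in.

```bash
python3 -c "
from bench import r
print(r.finish_job())"
```

```text
the job is handed in; nothing more can be done
None
```

The release key is pressed onto its hard stop and was still held there with about 14 N when I handed the job in, at about 16 s of the 64 s allowed.

- **Slide:** With closed fingers I touched the edge 35 mm from its left end and slid right at about 5 N. The first touch briefly read 12 N. The force vanished at about 148 mm, which put the notch's centre near 162 mm. Depth images taken beforehand gave the same place.
- **Key:** The finger moved about 5 mm further down after touching the key. The force then rose sharply, as expected at the stop.
- **Bystanders:** The jar, bottle, rack and pen look the same in the last picture as in the first. The network's positions agree within about 2 pixels. The exception is the pen (4 pixels in the scene view; its first side-view detection was wrong), so I judged it by eye.

**Disagreement:** The reported TCP height did not match the scene. The fingers met the 125 mm edge at a reported z of 86.5 mm, a constant offset of about 38.5 mm. Both fixed cameras put the fingertips at the higher position, so I relied on them and on the felt force. I assumed the judged grasp-point height follows the real fingers. If it follows the reported height instead, the "z above 0.13 m" condition for steps 1 and 2 would not be met.

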